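Free the mended tamper from the ratchet clamp

ROBOT

A 6-joint arm with a two-finger parallel gripper is mounted at the origin on a cart in front of the work surface, level with it; the furniture and walls round the work are solid. World frame = base frame: x ahead of the robot, y to its left, z up, the work surface at z = 0. Lengths are in mm, angles in rad, forces in N, time in s.
With the tool pointing down it reaches from about 400 to 925 mm from the base axis. Payload 12.5 kg.
Tool frame: the origin (TCP) lies midway between the tips of the shut fingers; the grasp point (between the pads) lies 19 mm behind it; z points along the fingers, y is the line along which they close (so a half turn about z gives the same grasp; the last joint's range is limited). The gripper opens to 95 mm and grips with 3 to 60 N. Pads are 20 mm wide; open, the fingers measure 119 mm over their backs; the gripper's body (75 mm by 180 mm) begins 59 mm behind the grasp point.
Start: joints at [-1.258, 0.491, 1.559, -0, 1.092, -0.106], TCP at [254.189, -570.994, 214.661] pointing down, gripper open.
Joint ranges: [-3.1, 3.1], [-0.84, 2.19], [0.05, 2.79], [-1.13, 4.28], [0.06, 2.93], [-2.69, 2.69]. Speed limits (rad/s): [2.22, 2.22, 2.79, 3.14, 3.14, 3.14].

INTERFACE

Orientations are given as [roll, pitch, yaw] about the fixed x, y, z axes, in that order (R = Rz(yaw) Ry(pitch) Rx(roll)).
In Python, from cell import readout, eyes, env gives the robot as it stands.
- The arm moves only by the tool move_arm, never from a script. Its argument "plan" is a list of rows, each a list of 3 entries, a list of its own where there are three numbers: the turn, a rotation vector about the tool's x, y, z in degrees, then the shift along the tool's x, y, z in m, then the gripper command: -1 is shut, 1 is fully open, values between are in proportion. In form: [[[ax, ay, az], [x, y, z], jaw], ...]. A call has 1 to 5 rows; each row is the pose to reach, as a shift and turn from the pose commanded when the call began, along the tool's axes at that moment; what a row does not reach only later rows make up. A row lasts 1/8 s, in which the tool goes at most 62.5 mm and 10.7 degrees, less where a joint would pass 70% of its speed; a pose out of reach is approached as far as the arm can. A call with a gripper value outside its range is refused whole. The fingers move at their own pace and stop on an object; the grip force is fixed at half the most. Time passes only in rows, so rows that repeat a pose let the fingers close. It gives the time, the measured TCP pose, the force, the opening and the grip force at its end, in the units of the state.
- readout.state(): the state, without advancing time (a new reading comes with each control period).
- eyes.read_camera(name): name is "side" or "top"; returns a dict with "img" (480x640x3 uint8, red, green, blue), "K" (3x3 intrinsics, pixels), "extrinsics" (4x4, takes a point from camera to world coordinates). Camera axes: x right, y up, looking along -z (the intrinsics and any distortion apply to the point x, -y, -z); pixel columns grow to the right and rows downward; lengths in mm; the calibration is good to about 2 mm. A picture is of the moment at which its call begins. There is no depth.
- env.job_done(): hands the job in; it is judged then, once.
Trained networks look in a picture, given as the dict that the camera call returned (one of the last four; its "shot" number tells which), for a name from the list of things; names that differ only in an ending like _2 or _b are one class to them, and where a whole thing is asked for, a point or a joint stands for the part that bears it (a point fixed in the world has none). Each returns a list of dicts, best first, with "score" (0 to 1); they miss things now and then, are a little off and sometimes report something else, mostly with a low value. They report only what shows in the picture. A call takes as long as a camera call.
- eyes.cut_out(picture, name): "mask" (480x640 bool, what is visible of it) and "uv" ([column, row] in pixels, amid what is visible of it).
The state is a dict: "t": time; "joints": joint angles; "qvel": joint speeds; "tau": joint torques, N m; "eef_pos": TCP position; "tcp_rot": TCP orientation; "ft_force": force on the tool from outside, world axes, zero at the start; "moment": the same for the moment, N m; "opening": opening from 0.0 (shut) to 1.0 (fully open); "grip_force": force on a finger pad.
Only numpy, scipy, OpenCV 4.12 (cv2) and the standard library are available. Lean on these libraries where they do the work, as an engineer would, in place of code of your own. Each camera call takes 0.05 s, during which the arm holds its last target. There are 200 camera calls.

TASK

The glue on the coffee tamper has set. Lift the clamp's red pawl so that the spring slides the clamp bar fully back, then take the tamper out and stand it upright in the middle of the small slatted wooden trivet, not on the plate.

Things in the scene. Friction and masses are not known exactly. Their poses are not given: they have to be found in the camera images.
- pawl_tab (a point): Centre of the pawl's red tab: 16 mm across x (pinch there), 22 along y, 22 tall, 46 mm above the worktop when down, over 20 mm free each side. Axes when down: z up, y along the bar away from the tamper. It ends a lever whose pivot (axis along x) lies 60 mm toward +y and 14 mm below, so it swings up and toward +y, up to 0.9 rad; 0.2 rad (12 mm) frees the bar. Takes 1-2 N; stays where left.
- clamp_bar (a joint): Slide of the clamp bar in m: 0 = clamped, held by the pawl; 0.030 = fully back. Once the pawl is lifted, its own 5 N spring drives it back toward the tab's +y in about half a second; the lip of its jaw, which hooks 9 mm over the tamper's foot, then stands clear.
- tamper_mid (a point): Coffee tamper: steel foot 58 mm across, 13 thick, wood handle; 86 tall, 0.45 kg. Point on its axis 43 mm above its underside; z up. The round handle widens from 20 mm at the foot to 42 mm at 25 mm above this point; grip it 15-25 mm above. It stands 86 mm from the tab toward the tab's -y, on a plate 8 mm high, in a U-shaped jaw 25 mm high, 1.5 mm clear at the sides; lift straight up 30 mm to clear.
- trivet_top (a point): Centre of the top of the small square slatted wooden trivet, 92 x 92 mm, 12 mm high, fixed; z up, x and y along its sides. The round white plate 145 mm across that lies near it is not the place.

How it is judged:
By the outcome, as a careful person would: the job done as asked, in the order asked, and still so for the second after the job is handed in, with the robot touching nothing.
It also fails if it takes over 48 s, if anything falls off the work surface, if the arm or the gripper's body presses on something with over 40 N, if the wrist force passes 120 N, or if a joint passes its speed limit or range.

## Working session

There is one attempt and no reset: what is moved stays moved. The work goes in short steps, Python scripts to look and compute and a tool call to move; the robot and the scene stay as the last step left them, time stands still between calls to the robot, and variables do not carry over. Pictures are saved under pics/ and viewed, at most 10 in all, crops included, and the job is handed in when it is done.

Besides the shell and the picture viewer there is one more tool, called as name(argument=value, ...) on one line, values as JSON. move_arm: Moves the arm, as the interface text tells. Its arguments: {"type":"object","properties":{"plan":{"type":"array","items":{"type":"array"}}},"required":["plan"]}

```bash
mkdir -p pics; ls
cat > h.py <<'E'
import numpy as np, cv2
from cell import readout, eyes, env
def ray(p,uv):
    K=np.array(p["K"]);E=np.array(p["extrinsics"])
    d=np.linalg.inv(K)@[uv[0],uv[1],1]; d=E[:3,:3]@(d*[1,-1,-1]); return E[:3,3],d/np.linalg.norm(d)
def atz(p,uv,z):
    o,d=ray(p,uv); return o+d*(z-o[2])/d[2]
def proj(p,X):
    K=np.array(p["K"]);E=np.array(p["extrinsics"]); c=E[:3,:3].T@(np.array(X)-E[:3,3]); q=K@(c*[1,-1,-1]); return q[:2]/q[2]
def tri(rs):
    A=0;b=0
    for o,d in rs:
        P=np.eye(3)-np.outer(d,d);A=A+P;b=b+P@o
    return np.linalg.solve(A,b)
E
python3 - <<'E'
from h import *
np.set_printoptions(precision=1,suppress=True)
s=readout.state(); print(s)
for n in("top","side"):
    p=eyes.read_camera(n); print(n,p.keys(),p["K"],p["extrinsics"])
    cv2.imwrite(f"pics/{n}0.png",p["img"][:,:,::-1])
    for k in("pawl_tab","clamp_bar","tamper_mid","trivet_top"):
        for r in eyes.cut_out(p,k)[:3]: print(k,round(r["score"],2),np.array(r["uv"]),r["mask"].sum(),atz(p,r["uv"],{"pawl_tab":46,"clamp_bar":20,"tamper_mid":60,"trivet_top":12}[k]))
E
```

```text
pics
{'t': 0.0, 'joints': array([-1.3,  0.5,  1.6,  0. ,  1.1, -0.1]), 'qvel': array([ 0., -0., -0.,  0.,  0., -0.]), 'tau': array([  0. , -61.3, -25.8,   0.1,   0. ,  -0. ]), 'eef_pos': array([ 254.1, -570.8,  214.1]), 'tcp_rot': array([-3.1, -0. ,  0.4]), 'ft_force': array([-0.3, -0.9,  0.1]), 'moment': array([-0., -0., -0.]), 'grip_force': 0.0, 'opening': 0.9996548028552964}
top dict_keys(['img', 'K', 'extrinsics', 'shot']) [[595.3   0.  314.3]
 [  0.  595.3 230.5]
 [  0.    0.    1. ]] [[   0.     1.    -0.1  414.3]
 [  -1.     0.     0.   -65.5]
 [   0.     0.1    1.  1188.7]
 [   0.     0.     0.     1. ]]
pawl_tab 0.61 [152.9 217. ] 354 [524.2 239.   46. ]
clamp_bar 0.7 [192.6 223. ] 331 [515.1 167.6  20. ]
tamper_mid 0.95 [213.4 228.3] 750 [501.6 120.   60. ]
side dict_keys(['img', 'K', 'extrinsics', 'shot']) [[470.    0.  323.2]
 [  0.  470.  238.9]
 [  0.    0.    1. ]] [[ -1.    0.1  -0.1 364.7]
 [ -0.2  -0.6   0.8 585.3]
 [  0.    0.8   0.6 594.1]
 [  0.    0.    0.    1. ]]
pawl_tab 0.76 [249.1 385.9] 739 [517.4 247.4  46. ]
clamp_bar 0.9 [265.2 357.8] 1128 [515.3 181.6  20. ]
tamper_mid 0.94 [281.7 320.6] 1425 [498.8 141.1  60. ]
trivet_top 0.95 [338.2 226.1] 1383 [ 459.1 -162.1   12. ]
```

View pics/top0.png

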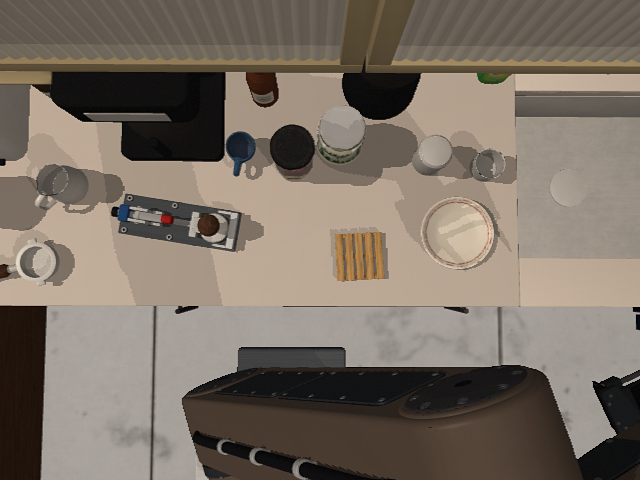

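View pics/side0.png

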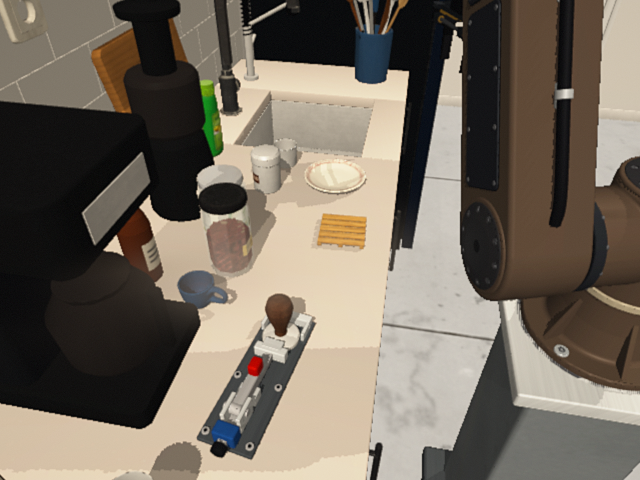

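The top view shows the clamp lying nearly along image columns: red tab at about (167,219), tamper handle at about (208,225), trivet at about (361,257) and plate at about (458,233). In the side view the tab is at (255,365), the handle top at (279,300) and the trivet at (342,231). The network's "pawl_tab" covers the whole lever, so I'll segment the red directly.

Run:
```python
from h import *
np.set_printoptions(precision=1,suppress=True)
P={n:eyes.read_camera(n) for n in("top","side")}
rois={"top":(150,200,190,240),"side":(235,345,275,390)}
R={};T={}
for n,p in P.items():
    x0,y0,x1,y1=rois[n]; im=p["img"].astype(int)
    m=(im[...,0]>110)&(im[...,1]<60)&(im[...,2]<60); z=np.zeros_like(m); z[y0:y1,x0:x1]=m[y0:y1,x0:x1]
    v,u=np.nonzero(z); c=[(u.min()+u.max())/2,(v.min()+v.max())/2]; R[n]=ray(p,c); print(n,len(u),u.min(),u.max(),v.min(),v.max(),u.mean(),v.mean(),"at50",atz(p,c,50))
    r=eyes.cut_out(p,"tamper_mid")[0]; h=r["mask"]&(im[...,0]<140)&(im[...,0]-im[...,2]>10)
    v,u=np.nonzero(h); print("handle",u.min(),u.max(),v.min(),v.max()); T[n]=(u.min(),u.max(),v.min(),v.max())
    c=[(u.min()+u.max())/2,(v.min()+v.max())/2]; print(" ctr z82",atz(p,c,82)," z68",atz(p,c,68))
    for k in("clamp_bar","pawl_tab"): pass
print("tab tri",tri(list(R.values())))
p=P["side"]; m=eyes.cut_out(p,"trivet_top")[0]["mask"].astype(np.uint8)
c=max(cv2.findContours(m,0,2)[0],key=cv2.contourArea); print(cv2.approxPolyDP(c,6,True)[:,0], )
for q in cv2.approxPolyDP(c,6,True)[:,0]: print("triv side",atz(p,q,12))
p=P["top"]; im=p["img"].astype(int); m=((im[...,0]-im[...,2]>70)).astype(np.uint8); m[:225]=0;m[290:]=0;m[:,:325]=0;m[:,395:]=0
m=cv2.morphologyEx(m,3,np.ones((9,9)));c=max(cv2.findContours(m,0,2)[0],key=cv2.contourArea); r=cv2.minAreaRect(c); print(r)
print("triv top",atz(p,r[0],12)); 
for q in cv2.boxPoints(r): print(atz(p,q,12))
# base plate corners (z~8), coffee machine edges
for q in [(125,194),(243,212),(237,251),(121,235)]: print("plate",atz(p,q,8))
for q in [(223,160),(122,160)]: print("cm base",atz(p,q,20))
for q in [(225,72),(224,118),(52,85),(88,120)]: print("cm head",atz(p,q,300))
a=cv2.resize(p["img"][180:265,105:255],None,fx=4,fy=4,interpolation=2)
b=cv2.resize(P["side"]["img"][285:465,195:325],None,fx=3,fy=3,interpolation=2)[:340]
b=cv2.resize(P["side"]["img"][285:465,190:320],(246,340));o=np.hstack([a[:,:540],b]);cv2.imwrite("pics/c1.png",o[:,:,::-1]);print(o.shape)
```

```text
top 69 161 170 215 222 165.18840579710144 218.63768115942028 at50 [521.  213.7  50. ]
handle 198 227 213 242
 ctr z82 [501.4 118.1  82. ]  z68 [502.5 120.4  68. ]
side 207 247 261 356 375 254.09178743961354 365.7391304347826 at50 [519.1 217.8  50. ]
handle 265 299 294 349
 ctr z82 [492.4 161.   82. ]  z68 [495.9 149.4  68. ]
tab tri [521.  214.7  45.3]
[[322 214]
 [318 243]
 [363 247]
 [366 217]]
triv side [ 498.6 -196.4   12. ]
triv side [ 489.4 -101.8   12. ]
triv side [ 402.4 -106.6   12. ]
triv side [ 407.  -203.8   12. ]
((358.9722900390625, 256.00152587890625), (46.151058197021484, 46.317466735839844), 86.8201675415039)
triv top [ 451.  -160.4   12. ]
[ 494.  -112.2   12. ]
[ 499.3 -203.9   12. ]
[ 408.3 -208.3   12. ]
[ 403.1 -117.1   12. ]
plate [573.8 305.6   8. ]
plate [538.3  70.1   8. ]
plate [460.6  81.2   8. ]
plate [491.9 311.5   8. ]
cm base [640.7 109.5  20. ]
cm base [640.1 309.5  20. ]
cm head [722.3  66.3 300. ]
cm head [650.9  66.9 300. ]
cm head [701.  328.9 300. ]
cm head [647.1 272.6 300. ]
(340, 786, 3)
```

View pics/c1.png

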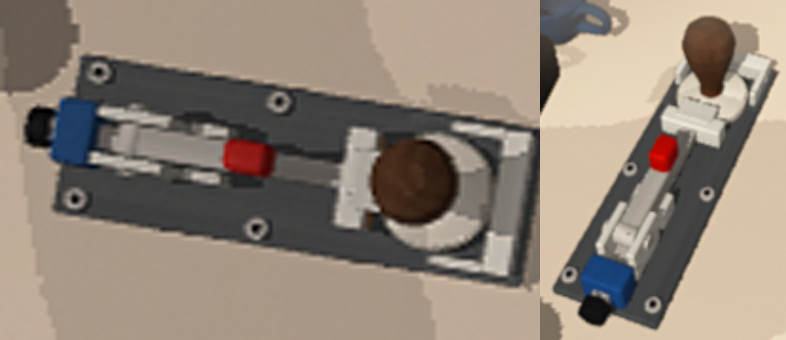

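The crops show the tab spanning top columns 161–173, rows 214–224, the handle's disc centred near (208.6,225) in the top view, and the jaw hooked over the foot. The bar is tilted about 8° from world y. I'll refine the tab, tamper and trivet by fitting them together.

Run:
```python
from h import *
from scipy.optimize import least_squares
np.set_printoptions(precision=2,suppress=True)
P={n:eyes.read_camera(n) for n in("top","side")}
rois={"top":(150,205,185,235),"side":(235,345,275,390)}
B={}
for n,p in P.items():
    x0,y0,x1,y1=rois[n]; im=p["img"].astype(int)
    m=(im[...,0]>70)&(im[...,0]>2.2*im[...,1])&(im[...,0]>2.2*im[...,2]); z=np.zeros_like(m); z[y0:y1,x0:x1]=m[y0:y1,x0:x1]
    v,u=np.nonzero(z); B[n]=np.array([u.min()-.0,u.max()+1,v.min(),v.max()+1])-.5; print(n,len(u),B[n])
a=np.radians(8.1)
def res(q):
    c=np.array([[sx*8*np.cos(a)+sy*11*np.sin(a),-sx*8*np.sin(a)+sy*11*np.cos(a),sz*11] for sx in(-1,1) for sy in(-1,1) for sz in(-1,1)])+[q[0],q[1],46]
    r=[]
    for n in P:
        U=np.array([proj(P[n],x) for x in c]); r+=[U[:,0].min()-B[n][0],U[:,0].max()-B[n][1],U[:,1].min()-B[n][2],U[:,1].max()-B[n][3]]
    return r
f=least_squares(res,[520,212]); print("tab",f.x,np.array(f.fun)); t=f.x
d=np.array([np.sin(a),np.cos(a)]); tm=t-86*d; print("tamper pred",tm)
print("handle top",atz(P["top"],(208.6,225),76))
for n in P: print(n,"pred handle top pix",proj(P[n],[*tm,76]),proj(P[n],[*tm,94]),proj(P[n],[*tm,21]))
s=readout.state();print(s["tcp_rot"],s["t"])
```

```text
top 88 [160.5 173.5 214.5 223.5]
side 237 [246.5 262.5 355.5 375.5]
tab [519.84 213.39] [-2.13  0.28 -0.68  1.2  -1.3   1.22 -3.63  1.74]
tamper pred [507.72 128.25]
handle top [506.55 126.43  76.  ]
top pred handle top pix [207.64 224.37] [205.95 223.55] [212.48 226.73]
side pred handle top pix [277.48 305.98] [276.88 297.53] [279.17 330.17]
[3.14 0.   0.42] 0.85
```

move_arm(plan=[[[0,0,-58],[0.562,-0.607,0],-0.45],[[0,0,-58],[0.562,-0.607,0],-0.45],[[0,0,-58],[0.562,-0.607,0],-0.45],[[0,0,-58],[0.562,-0.607,0],-0.45],[[0,0,-58],[0.562,-0.607,0],-0.45]])

```text
t: 1.48
eef_pos: [355.2, -273.4, 214.9]
tcp_rot: [3.141, 0.0, 1.362]
ft_force: [1.2, -0.3, -0.8]
opening: 0.533
grip_force: 0.0
```

```bash
cat > go.py <<'E'
import sys
from h import *
from scipy.spatial.transform import Rotation as Ro
np.set_printoptions(precision=4,suppress=True)
x,y,z,yaw=map(float,sys.argv[1:5]); th=float(sys.argv[5]) if len(sys.argv)>5 else 0
s=readout.state(); R=Ro.from_euler("xyz",s["tcp_rot"]); G=Ro.from_euler("xyz",[np.pi,0,np.radians(yaw)])*Ro.from_rotvec([0,-th,0])
print("t",s["t"],"pos",s["eef_pos"],"rot",s["tcp_rot"],"open",s["opening"],"F",s["ft_force"])
print("turn",(R.inv()*G).as_rotvec(degrees=True),"shift",R.inv().apply(np.array([x,y,z])-s["eef_pos"])/1000)
E
python3 go.py 519.5 212.5 214 81.9
```

```text
t 1.475 pos [ 355.2363 -273.3817  214.8607] rot [3.1409 0.0004 1.362 ] open 0.5331963511006822 F [ 1.1549 -0.2808 -0.8059]
turn [ 0.0394  0.0251 -3.8619] shift [0.5094 0.06   0.0007]
```

move_arm(plan=[[[0,0,-4],[0.509,0.06,0],-0.45],[[0,0,-4],[0.509,0.06,0],-0.45],[[0,0,-4],[0.509,0.06,0],-0.45],[[0,0,-4],[0.509,0.06,0],-0.45],[[0,0,-4],[0.509,0.06,0],-0.45]])

```text
t: 2.1
eef_pos: [457.2, 22.4, 214.9]
tcp_rot: [3.141, 0.0, 1.426]
ft_force: [0.1, -1.1, 0.6]
opening: 0.273
grip_force: 0.0
```

```bash
python3 go.py 519.5 212.5 120 81.9
```

```text
t 2.1 pos [457.1841  22.3631 214.9481] rot [3.1406 0.0001 1.4261] open 0.2733779745603932 F [ 0.0916 -1.0885  0.6403]
turn [ 0.0557  0.0055 -0.189 ] shift [0.1971 0.0342 0.095 ]
```

move_arm(plan=[[[0,0,0],[0.062,0.011,0],-0.45],[[0,0,0],[0.12,0.022,0],-0.45],[[0,0,0],[0.17,0.03,0.03],-0.45],[[0,0,0],[0.195,0.034,0.085],-0.45],[[0,0,0],[0.195,0.034,0.095],-0.45]])

```text
t: 2.72
eef_pos: [517.1, 209.3, 116.7]
tcp_rot: [-3.137, 0.002, 1.428]
ft_force: [-0.4, -0.2, 0.2]
opening: 0.274
grip_force: 0.0
```

```bash
python3 go.py 519.5 212.5 33 81.9
python3 - <<'E'
from h import *
o=[]
for n,(u,v) in(("top",(165,225)),("side",(255,340))):
    p=eyes.read_camera(n); o.append(cv2.resize(p["img"][v-55:v+55,u-72:u+72] if n=="top" else p["img"][v-70:v+70,u-70:u+70],(400,400 if 0 else 400)))
cv2.imwrite("pics/c2.png",np.hstack(o)[:,:,::-1])
E
```

```text
t 2.725 pos [517.1308 209.2604 116.6866] rot [-3.137   0.0021  1.4284] open 0.27374809054711896 F [-0.3598 -0.1624  0.1554]
turn [-0.2644  0.1184 -0.0582] shift [0.0037 0.0023 0.0837]
```

View pics/c2.png

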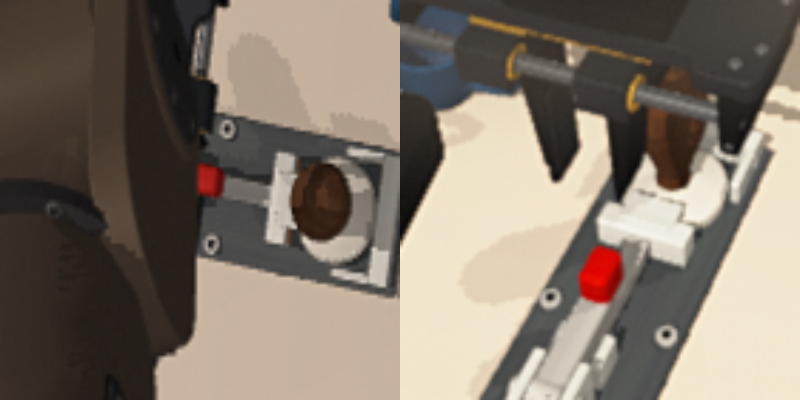

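The top view is now blocked by the gripper. In the side view the tab is at crop (600,275), with the fingers high above it. I'll descend part-way and check the x alignment in the side view.

move_arm(plan=[[[0,0,0],[0.003,0.002,0.03],-0.45],[[0,0,0],[0.003,0.002,0.051],-0.45],[[0,0,0],[0.003,0.002,0.051],-0.45]])

```text
t: 3.2
eef_pos: [521.1, 210.0, 69.5]
tcp_rot: [3.141, 0.0, 1.425]
ft_force: [0.4, 0.4, 0.5]
opening: 0.273
grip_force: 0.0
```

```bash
python3 go.py 519.5 212.5 33 81.9
python3 - <<'E'
from h import *
p=eyes.read_camera("side"); u,v=255,345; im=p["img"].copy()
s=readout.state(); print(proj(p,s["eef_pos"]),proj(p,[519.5,212.5,57]),s["eef_pos"])
cv2.imwrite("pics/c3.png",cv2.resize(im[v-60:v+60,u-60:u+60],(600,600),interpolation=2)[:,:,::-1])
E
```

```text
t 3.2 pos [521.1366 209.9646  69.5486] rot [3.1414 0.0001 1.4247] open 0.27330880690695614 F [0.4031 0.3525 0.4814]
turn [ 0.0114  0.0041 -0.2679] shift [ 0.0023 -0.002   0.0365]
[252.69161622 351.59379933] [254.44170945 359.15042203] [521.5463402  210.24875011  70.24924793]
```

View pics/c3.png

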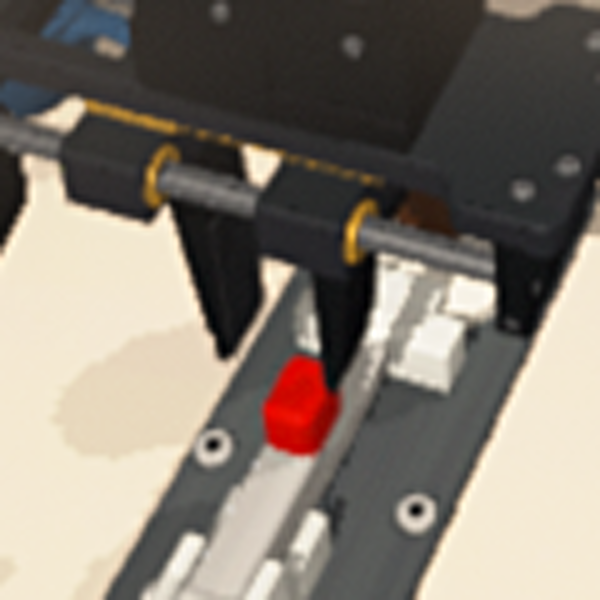

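The left finger's tip is at crop (222,355), the right one's at (330,388), and the tab is between them at (300,405). The gap is slightly larger on the left (+x), which agrees with the computed 2 mm shift, so I'll lower and pinch.

move_arm(plan=[[[0,0,0],[0.002,-0.002,0.005],-0.45],[[0,0,0],[0.002,-0.002,0.02],-0.45],[[0,0,0],[0.002,-0.002,0.036],-0.45],[[0,0,0],[0.002,-0.002,0.036],-0.45]])

```text
t: 3.75
eef_pos: [518.4, 213.0, 31.0]
tcp_rot: [-3.139, 0.001, 1.426]
ft_force: [0.3, -0.3, -0.4]
opening: 0.278
grip_force: 0.0
```

move_arm(plan=[[[0,0,0],[0,0,0],-0.8],[[0,0,0],[0,0,0],-0.8],[[0,0,0],[0,0,0],-0.8]])

```text
t: 4.12
eef_pos: [519.8, 213.3, 32.8]
tcp_rot: [3.14, -0.001, 1.426]
ft_force: [4.8, -1.6, -3.2]
opening: 0.167
grip_force: 30.0
```

```bash
python3 go.py 519.5 212.5 33 81.9
python3 - <<'E'
from h import *
from scipy.spatial.transform import Rotation as Ro
# plan of lift in tool frame: tool x = +bar y, z down; grasp pt 19 behind TCP; grip offset above tab dz
s=readout.state(); g=s["eef_pos"][2]+19-46
for th in(.12,.25,.38,.5,.6):
    # tcp relative to pivot in (x=bar y, z=down): tab (-60,-14), tcp = tab + (0, 19-g)
    p=np.array([-60,0,-14+19-g]); q=Ro.from_rotvec([0,-th,0]).apply(p)
    print(th,np.degrees(th),q-p)
p=eyes.read_camera("side"); u,v=255,345
cv2.imwrite("pics/c4.png",cv2.resize(p["img"][v-60:v+60,u-60:u+60],(500,500),interpolation=2)[:,:,::-1])
E
```

```text
t 4.125 pos [519.8491 213.3092  32.8447] rot [ 3.1402 -0.0005  1.4256] open 0.16681126038411612 F [ 4.8391 -1.5983 -3.174 ]
turn [ 0.0794 -0.0297 -0.2206] shift [-0.0009 -0.0002 -0.0002]
0.12 6.875493541569878 [ 0.53259952  0.         -7.17665809]
0.25 14.32394487827058 [  2.07423015   0.         -14.81797872]
0.38 21.772396214971284 [  4.59342839   0.         -22.19497311]
0.5 28.64788975654116 [  7.75000412   0.         -28.66212961]
0.6 34.37746770784939 [ 10.95680138   0.         -33.73101411]
```

View pics/c4.png

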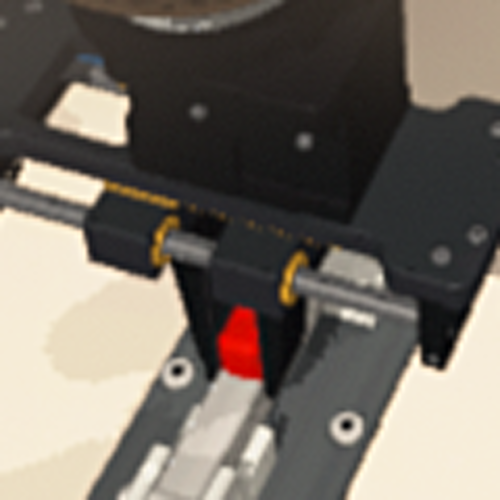

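The red tab (crop (240,345)) is held between the fingers: opening is 15.9 mm with 30 N grip. Next I swing it up along its arc.

move_arm(plan=[[[0,-6.9,0],[0.0005,0,-0.0072],-0.8],[[0,-14.3,0],[0.0021,0,-0.0148],-0.8],[[0,-21.8,0],[0.0046,0,-0.0222],-0.8],[[0,-28.6,0],[0.0078,0,-0.0287],-0.8],[[0,-34.4,0],[0.011,0,-0.0337],-0.8]])

```text
t: 4.8
eef_pos: [521.6, 224.2, 67.0]
tcp_rot: [3.139, 0.604, 1.425]
ft_force: [5.4, -1.6, -4.6]
opening: 0.169
grip_force: 30.0
```

move_arm(plan=[[[0,0,0],[0,0,0],-0.8],[[0,0,0],[0,0,0],-0.8],[[0,0,0],[0,0,0],-0.4],[[0,0,0],[0,0,0],-0.4]])

```text
t: 5.3
eef_pos: [520.4, 224.2, 66.4]
tcp_rot: [-3.141, 0.601, 1.427]
ft_force: [0.1, -0.2, -0.0]
opening: 0.285
grip_force: 0.0
```

move_arm(plan=[[[0,0,0],[0,0,-0.03],-0.4],[[0,0,0],[0,0,-0.08],-0.4],[[0,9,0],[0,0,-0.12],0.2],[[0,18,0],[0,0,-0.13],0.6],[[0,18,0],[0,0,-0.13],0.75]])

```text
t: 5.92
eef_pos: [531.4, 296.0, 175.4]
tcp_rot: [3.14, 0.286, 1.424]
ft_force: [-0.2, 0.9, -0.5]
opening: 0.56
grip_force: 0.0
```

```bash
python3 go.py 507 127 160 81.9
python3 - <<'E'
from h import *
P={n:eyes.read_camera(n) for n in("side","top")}
p=P["side"];u,v=255,345
a=cv2.resize(p["img"][v-60:v+60,u-60:u+60],(400,500),interpolation=2);p=P["top"];b=cv2.resize(p["img"][180:280,150:230],(400,500),interpolation=2)
cv2.imwrite("pics/c5.png",np.hstack([a,b])[:,:,::-1])
E
```

```text
t 5.925 pos [531.4039 295.9677 175.3998] rot [3.1396 0.2856 1.4242] open 0.5596331962484478 F [-0.2243  0.882  -0.452 ]
turn [ 0.0712 16.3635 -0.2825] shift [-0.1595  0.0004  0.0629]
```

View pics/c5.png

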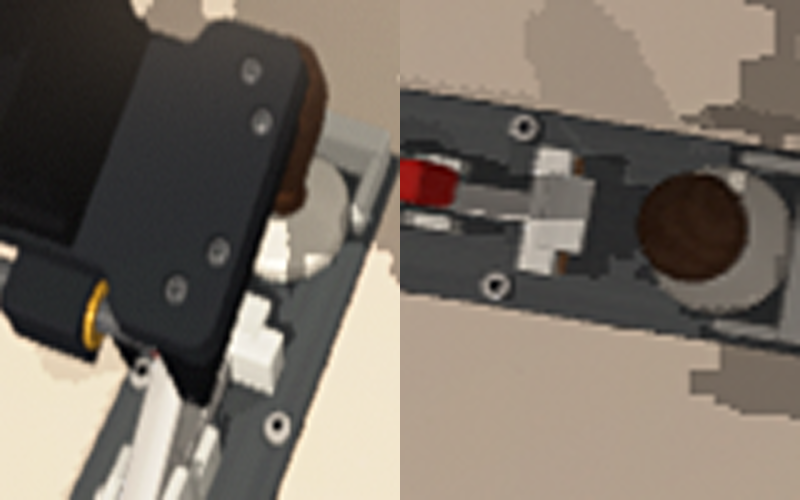

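The bar's jaw has moved about 15 px, roughly 29 mm, away from the foot, so it is fully back. The pawl stays up, and the tamper handle still sits at top pixel (208.4,225.2). Next I go over the tamper.

move_arm(plan=[[[0,8,0],[-0.06,0,0.01],0.75],[[0,16.4,0],[-0.115,0,0.03],0.75],[[0,16.4,0],[-0.159,0,0.05],0.75],[[0,16.4,0],[-0.159,0,0.063],0.75],[[0,16.4,0],[-0.159,0,0.063],0.75]])

```text
t: 6.65
eef_pos: [506.4, 128.7, 156.3]
tcp_rot: [-3.138, 0.002, 1.426]
ft_force: [-0.6, 1.6, 0.7]
opening: 0.873
grip_force: 0.0
```

```bash
python3 go.py 507 127 52 81.9
```

```text
t 6.65 pos [506.3706 128.6509 156.3489] rot [-3.1377  0.0018  1.4262] open 0.8729496364153986 F [-0.6215  1.5735  0.7128]
turn [-0.222   0.1052 -0.1833] shift [-0.0014  0.0013  0.1043]
```

move_arm(plan=[[[0,0,0],[-0.001,0.001,0.04],0.75],[[0,0,0],[-0.001,0.001,0.08],0.75],[[0,0,0],[-0.001,0.001,0.106],0.75],[[0,0,0],[-0.001,0.001,0.106],0.75],[[0,0,0],[-0.001,0.001,0.106],0.75]])

```text
t: 7.28
eef_pos: [508.1, 128.1, 52.6]
tcp_rot: [3.141, 0.0, 1.428]
ft_force: [0.1, 0.2, -0.4]
opening: 0.871
grip_force: 0.0
```

```bash
python3 go.py 507 127 52 81.9
```

```text
t 7.275 pos [508.0915 128.1363  52.5824] rot [3.1412 0.0002 1.4276] open 0.8710842597225753 F [ 0.1251  0.171  -0.4182]
turn [ 0.0199  0.009  -0.1039] shift [-0.0013 -0.0009  0.0006]
```

move_arm(plan=[[[0,0,0],[-0.001,-0.001,0],0.1],[[0,0,0],[-0.001,-0.001,0],-0.1],[[0,0,0],[-0.001,-0.001,0],-0.5],[[0,0,0],[-0.001,-0.001,0],-0.5],[[0,0,0],[-0.001,-0.001,0],-0.5]])

```text
t: 7.9
eef_pos: [506.4, 126.3, 52.1]
tcp_rot: [-3.141, 0.0, 1.426]
ft_force: [-1.3, -0.1, 2.4]
opening: 0.416
grip_force: 30.0
```

move_arm(plan=[[[0,0,0],[0,0,0],-0.5],[[0,0,0],[0,0,0],-0.5]])

```text
t: 8.15
eef_pos: [506.4, 126.3, 52.1]
tcp_rot: [-3.141, 0.0, 1.426]
ft_force: [-2.3, 0.3, 2.9]
opening: 0.419
grip_force: 30.0
```

move_arm(plan=[[[0,0,0],[0,0,-0.008],-0.8],[[0,0,0],[0,0,-0.02],-0.8],[[0,0,0],[0,0,-0.04],-0.8],[[0,0,0],[0,0,-0.07],-0.8],[[0,0,0],[0,0,-0.1],-0.8]])

```text
t: 8.78
eef_pos: [506.4, 126.3, 153.5]
tcp_rot: [3.141, 0.0, 1.426]
ft_force: [0.3, -0.1, -5.1]
opening: 0.419
grip_force: 30.0
```

```bash
python3 go.py 450.5 -160 152 81.9
```

```text
t 8.775 pos [506.3576 126.2929 153.5155] rot [3.1415 0.0001 1.4261] open 0.41911792443865753 F [ 0.2554 -0.0567 -5.1021]
turn [ 0.006   0.0054 -0.1909] shift [-0.2914 -0.014   0.0015]
```

Held (about 4.5–5 N of weight). Next I move over the trivet.

move_arm(plan=[[[0,0,0],[-0.04,-0.002,0],-0.8],[[0,0,0],[-0.1,-0.005,0],-0.8],[[0,0,0],[-0.16,-0.008,0],-0.8],[[0,0,0],[-0.22,-0.011,0],-0.8],[[0,0,0],[-0.265,-0.013,0],-0.8]])

```text
t: 9.4
eef_pos: [454.8, -136.2, 152.8]
tcp_rot: [3.141, 0.0, 1.425]
ft_force: [0.4, 0.8, -4.5]
opening: 0.419
grip_force: 30.0
```

move_arm(plan=[[[0,0,0],[-0.026,-0.001,0],-0.8],[[0,0,0],[-0.026,-0.001,0.02],-0.8],[[0,0,0],[-0.026,-0.001,0.05],-0.8],[[0,0,0],[-0.026,-0.001,0.07],-0.8],[[0,0,0],[-0.026,-0.001,0.07],-0.8]])

```text
t: 10.02
eef_pos: [450.2, -159.4, 81.6]
tcp_rot: [-3.14, -0.001, 1.426]
ft_force: [-0.1, 0.6, -3.9]
opening: 0.418
grip_force: 30.0
```

```bash
python3 go.py 450.5 -160 57 81.9
python3 - <<'E'
from h import *
p=eyes.read_camera("side");u,v=340,215
for r in eyes.cut_out(p,"tamper_mid")[:1]: print(r["uv"],r["score"])
s=readout.state();print(proj(p,s["eef_pos"]-[0,0,44]),proj(p,[450.5,-160,12]),s["t"])
cv2.imwrite("pics/c6.png",cv2.resize(p["img"][v-60:v+60,u-60:u+60],(600,600),interpolation=2)[:,:,::-1])
E
```

```text
t 10.025 pos [ 450.2487 -159.4454   81.6333] rot [-3.1397 -0.0006  1.426 ] open 0.4177128194551078 F [-0.0651  0.5752 -3.9263]
turn [-0.1108 -0.034  -0.1952] shift [-0.0005  0.0004  0.0246]
[345.9, 208.8] 0.7
[342.47992461 216.56073427] [342.23154474 227.23495169] 10.125
```

View pics/c6.png

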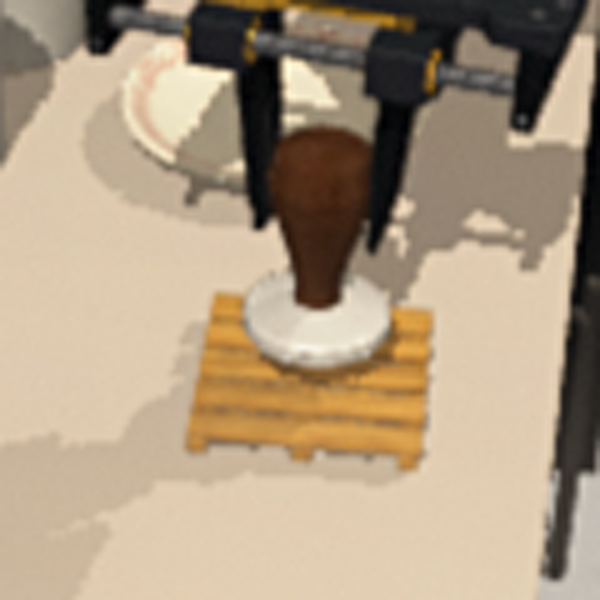

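The tamper hangs upright over the trivet. Its foot at crop (318,318) will land at about (317,371), and the trivet's centre is at about (314,373), so I lower it.

move_arm(plan=[[[0,0,0],[0,0,0.012],-0.8],[[0,0,0],[0,0,0.02],-0.8],[[0,0,0],[0,0,0.024],-0.8],[[0,0,0],[0,0,0.025],-0.8],[[0,0,0],[0,0,0.025],-0.8]])

```text
t: 10.75
eef_pos: [450.7, -159.6, 57.2]
tcp_rot: [-3.142, 0.0, 1.426]
ft_force: [0.3, 0.8, -3.4]
opening: 0.422
grip_force: 30.0
```

move_arm(plan=[[[0,0,0],[0,0,0.001],-0.8],[[0,0,0],[0,0,0.001],-0.8],[[0,0,0],[0,0,0.001],-0.8]])

```text
t: 11.12
eef_pos: [450.8, -159.4, 56.9]
tcp_rot: [3.141, 0.0, 1.426]
ft_force: [-2.4, 5.1, 9.6]
opening: 0.423
grip_force: 30.0
```

Contact at 56.9 mm, so I release gently, with the fingers opening before I retreat upward.

move_arm(plan=[[[0,0,0],[0,0,0],0.0],[[0,0,0],[0,0,0],0.3],[[0,0,0],[0,0,0],0.7],[[0,0,0],[0,0,0],0.7],[[0,0,0],[0,0,0],0.7]])

```text
t: 11.75
eef_pos: [450.7, -159.7, 56.0]
tcp_rot: [3.142, 0.0, 1.426]
ft_force: [-0.1, -0.1, 0.7]
opening: 0.831
grip_force: 0.0
```

move_arm(plan=[[[0,0,0],[0,0,-0.03],0.7],[[0,0,0],[0,0,-0.08],0.7],[[0,0,0],[0,0,-0.14],0.7],[[0,0,0],[0.05,0,-0.16],0.7],[[0,0,0],[0.11,0,-0.16],0.7]])

```text
t: 12.38
eef_pos: [467.3, -50.3, 217.9]
tcp_rot: [3.138, 0.0, 1.424]
ft_force: [1.6, 0.7, -0.7]
opening: 0.851
grip_force: 0.0
```

Run:
```python
from h import *
s=readout.state();print(s["t"],s["eef_pos"],s["opening"],s["ft_force"])
p=eyes.read_camera("side");a=cv2.resize(p["img"][155:275,280:400],(400,500));b=cv2.resize(p["img"][285:445,190:320],(400,500))
cv2.imwrite("pics/c7.png",np.hstack([a,b])[:,:,::-1])
```

```text
12.375 [467.26947447 -50.26695475 217.87570686] 0.8514723632350241 [ 1.55904776  0.67321028 -0.73971901]
```

View pics/c7.png

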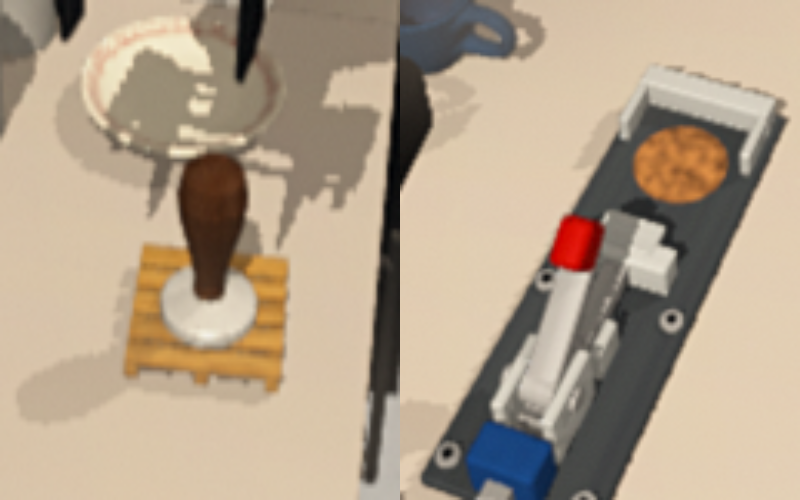

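The tamper stands upright in the middle of the trivet (crop (208,300)). The pawl is up, the bar is back, and the robot is touching nothing.

```bash
python3 -c "
from cell import env
print(env.job_done())"
```

```text
the job is handed in; nothing more can be done
None
```

The job is handed in: the pawl is lifted, the clamp bar is back, and the tamper stands upright in the middle of the trivet, in about 12.5 s; the hand-in gave no verdict.

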